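# Transfer the drive modules to the test rig in mirrored order

### The arm

A 7-joint arm with a two-finger parallel gripper is mounted at the origin on the work surface. World frame = base frame: x ahead of the robot, y to its left, z up, the work surface at z = 0. Lengths are in m, angles in rad, forces in N, time in s.
With the tool pointing down it reaches from about 0.4 to 0.85 m from the base axis. Payload 4.5 kg.
Tool frame: the origin (TCP) lies midway between the tips of the shut fingers; the grasp point (between the pads) lies 19 mm behind it; z points along the fingers, y is the direction in which the jaws open and shut (so a half turn about z gives the same grasp; the last joint's range is limited). The gripper opens to 88 mm and grips with 3 to 60 N. Pads are 18 mm wide; open, the fingers measure 123 mm over their backs; the gripper's body (75 mm by 187 mm) begins 45 mm behind the grasp point.
Start: joints at [-1.18, 0.689, -0.195, 1.565, 0.157, 0.902, -0.215], TCP at [0.218, 0.586, 0.239] pointing down, gripper open.
Joint ranges: [-3.01, 3.01], [-0.46, 2.08], [-1.47, 1.51], [0.13, 2.56], [-1, 4.14], [0.04, 2.09], [-2.66, 2.66]. Speed limits (rad/s): [2.57, 2.57, 3.14, 3.14, 3.14, 3.14, 3.14].

### API

Orientations are given as a unit quaternion [x, y, z, w].
In Python, from plant import get_state, snapshot, finish_job, regions_of gives the robot as it stands.
- The arm moves only by the tool send_rows, never from a script. Its argument "series" is a list of rows, each an object of numbers: "grip": the opening, from 0 (shut) to 1 (fully open); "dx", "dy", "dz": the shift along the tool's x, y, z in mm; "turn": the turn about the tool's z in rad. A call has 1 to 20 rows; each row shifts and turns the commanded pose from where the row before left it, along the tool's axes as they then stand; what a row does not reach is not made up. A row lasts 1/10 s, in which the tool goes at most 50 mm and 8.59 degrees, less where a joint would pass 70% of its speed; a pose out of reach is approached as far as the arm can. A call is refused whole if a number of a shift passes 50 or a number of a turn 0.15, either way. A call with a gripper value outside its range is refused whole. The fingers move at their own pace and stop on an object; "force" is the grip in N (left out, the last holds). Time passes only in rows, so rows that do not move let the fingers close. It gives the time, the measured TCP pose, the force and the opening at its end, in the units of the state.
- get_state(): the state, without advancing time (a new reading comes with each control period).
- snapshot(name): name is "side" or "top"; returns a dict with "img" (384x512x3 uint8, red, green, blue), "depth" (384x512 float32, m along the optical axis (not along the pixel's ray), 0 where there is no reading), "fov_y" (degrees; the focal length in pixels is half the picture's height over the tangent of half this angle, whatever the lens; pixels are square), "cx", "cy" (the principal point, pixels), "R" (3x3) and "t" (3): a world point X has camera coordinates R X + t. Camera axes: x right, y down, z forward; pixel columns grow to the right and rows downward; lengths in m; the calibration is good to about 2 mm. A picture is of the moment at which its call begins.
- finish_job(): hands the job in, once; it reports no verdict.
Trained networks look in a picture, given as the dict that the camera call returned (one of the last four; its "shot" number tells which), for a name from the list of things; names that differ only in an ending like _2 or _b are one class to them, and where a whole thing is asked for, a point or a joint stands for the part that bears it (a point fixed in the world has none). Each returns a list of dicts, best first, with "score" (0 to 1); they miss things now and then, are a little off and sometimes report something else, mostly with a low value. They report only what shows in the picture. A call takes as long as a camera call. They do not tell look-alikes from the thing itself.
- regions_of(picture, target): "pixels" (384x512 bool, what is visible of it) and "extent" ([left, top, right, bottom] in pixels, round what is visible of it).
The state is a dict: "clock": time; "q": joint angles; "qd": joint speeds; "joint_torque": joint torques, N m; "tool_pos": TCP position; "eef_rot": TCP orientation; "contact_force": force on the tool from outside, world axes, zero at the start; "moment": the same for the moment, N m; "opening": opening from 0.0 (shut) to 1.0 (fully open).
Only numpy, scipy, OpenCV 4.12 (cv2) and the standard library are available. Lean on these libraries where they do the work, as an engineer would, in place of code of your own. Each camera call takes 0.05 s, during which the arm holds its last target.

### The job

Move the four coloured modules from the grey carrier to the pockets of the aluminium test rack, one to a pocket, in the reverse order: the module at the carrier's left end goes to the test rack's right end, the next one beside it, and so on to the other end. (The colour tabs on the carrier record where each module stood.) Lower each one without dropping it or tipping it over, so that it stands upright on the floor of its pocket, and let go.

Things in the scene. Friction and masses are not known exactly. Their poses are not given: they have to be found in the camera images.
- carrier: Grey fixed rack, 106 x 218 x 30 mm, full at the start. Four open-topped pockets, 66 (x) by 46 mm (y), centred at x = 0, y = +78, +26, -26, -78 mm; floor 12 mm above the origin, walls 18 mm higher. Ledge with tabs on its -x side. Origin: on the table under the middle of the row. x away from the robot, y to the left seen from the robot (turned up to 0.25 rad), z up. Stands left or right.
- rig_rack: Fixed aluminium test rack with green circuit boards, empty at the start, on the other side. Plan, pockets and axes as the carrier (pocket centres x = 0, y = +78, +26, -26, -78 mm), but pocket floor 22 mm above the origin, wall tops at 40 mm. Low ledge with black terminal blocks (to 29 mm) on its -x side. Origin: on the table under the middle of the row. y to the left seen from the robot.
- mod_red: Loose module: upright box 50 (x) by 30 (y) by 85 mm tall, 0.12 to 0.26 kg; dark casing, upper 29 mm red. Starts in any pocket of the carrier, 22 mm (to 6 mm less) from its neighbours; finger room on its -x and +x faces. Origin: centre of its underside; z up, x and y along the carrier's within 0.1 rad.
- mod_yellow: Loose module: upright box 50 (x) by 30 (y) by 85 mm tall, 0.12 to 0.26 kg; dark casing, upper 29 mm yellow. Starts in any pocket of the carrier, 22 mm (to 6 mm less) from its neighbours; finger room on its -x and +x faces. Origin: centre of its underside; z up, x and y along the carrier's within 0.1 rad.
- mod_blue: Loose module: upright box 50 (x) by 30 (y) by 85 mm tall, 0.12 to 0.26 kg; dark casing, upper 29 mm blue. Starts in any pocket of the carrier, 22 mm (to 6 mm less) from its neighbours; finger room on its -x and +x faces. Origin: centre of its underside; z up, x and y along the carrier's within 0.1 rad.
- mod_white: Loose module: upright box 50 (x) by 30 (y) by 85 mm tall, 0.12 to 0.26 kg; dark casing, upper 29 mm white. Starts in any pocket of the carrier, 22 mm (to 6 mm less) from its neighbours; finger room on its -x and +x faces. Origin: centre of its underside; z up, x and y along the carrier's within 0.1 rad.
- tab_red: Flat red tab, 14 x 30 x 4 mm, fixed on the carrier's ledge, 52 mm to the -x side of the pocket in which the red module starts: a record of where that module stood. Origin: centre of its underside, x and y along the carrier's axes.
- tab_yellow: Flat yellow tab, 14 x 30 x 4 mm, fixed on the carrier's ledge, 52 mm to the -x side of the pocket in which the yellow module starts: a record of where that module stood. Origin: centre of its underside, x and y along the carrier's axes.
- tab_blue: Flat blue tab, 14 x 30 x 4 mm, fixed on the carrier's ledge, 52 mm to the -x side of the pocket in which the blue module starts: a record of where that module stood. Origin: centre of its underside, x and y along the carrier's axes.
- tab_white: Flat white tab, 14 x 30 x 4 mm, fixed on the carrier's ledge, 52 mm to the -x side of the pocket in which the white module starts: a record of where that module stood. Origin: centre of its underside, x and y along the carrier's axes.
Mind the look-alikes: they are no part of the job. Leave any green or turquoise look-alike of the mod_blue alone.

How it is judged:
By the outcome, as a careful person would: the job done as asked, in the order asked, and still so for the second after the job is handed in, with the robot touching nothing.
It also fails if it takes over 115 s, if anything falls off the work surface, if the arm or the gripper's body presses on something with over 40 N, if the wrist force passes 120 N, or if a joint passes its speed limit or range.

## Working session

There is one attempt and no reset: what is moved stays moved. The work goes in short steps, Python scripts to look and compute and a tool call to move; the robot and the scene stay as the last step left them, time stands still between calls to the robot, and variables do not carry over. Pictures are saved under pics/ and viewed, and the job is handed in when it is done.

Besides the shell and the picture viewer there is one more tool, called after ">>>" as name([rows], argument=value, ...), one row to a line, values as JSON. send_rows: Moves the arm, as the interface text tells. Its arguments: {"type":"object","properties":{"series":{"type":"array","items":{"type":"object","properties":{"grip":{"type":"number"},"dx":{"type":"number"},"dy":{"type":"number"},"dz":{"type":"number"},"turn":{"type":"number"}}}},"force":{"type":"number"}},"required":["series"]}

```bash
ls; mkdir -p pics
cat > h.py <<'E'
import numpy as np, cv2
from plant import get_state, snapshot, finish_job, regions_of
def K(s):
    f=s["img"].shape[0]/2/np.tan(np.radians(s["fov_y"])/2); return f,s["cx"],s["cy"]
def cloud(s):
    f,cx,cy=K(s); d=s["depth"]; v,u=np.mgrid[:d.shape[0],:d.shape[1]]
    P=np.stack([(u-cx)/f*d,(v-cy)/f*d,d],-1)
    R=np.array(s["R"]);t=np.array(s["t"])
    return (P-t)@R   # R^T (P-t)
def save(s,n): cv2.imwrite(n,cv2.cvtColor(s["img"],cv2.COLOR_RGB2BGR))
E
python3 - <<'E'
from h import *
st=get_state(); print({k:np.round(v,3) for k,v in st.items()})
for n in("side","top"):
    s=snapshot(n); save(s,f"pics/{n}0.png"); np.save(f"{n}0.npy",s,allow_pickle=True)
    print(n,s["shot"],s["fov_y"],s["cx"],s["cy"],np.round(s["R"],3).tolist(),np.round(s["t"],3))
    c=cloud(s)
    for k in ["carrier","rig_rack","mod_red","mod_yellow","mod_blue","mod_white","tab_red","tab_yellow","tab_blue","tab_white"]:
        for r in regions_of(s,k):
            m=r["pixels"]&(s["depth"]>0); p=c[m]
            print(k,round(r["score"],2),r["extent"],m.sum(),np.round(np.median(p,0),3) if len(p) else None, np.round(np.percentile(p[:,2],[2,98]),3) if len(p) else None)
E
```

```text
pics
{'clock': np.float64(0.0), 'q': array([-1.18 ,  0.69 , -0.194,  1.566,  0.157,  0.903, -0.215]), 'qd': array([-0.001, -0.   , -0.   , -0.001, -0.   , -0.002, -0.002]), 'joint_torque': array([ 0.0000e+00, -5.2758e+01, -1.2670e+00, -1.5342e+01, -5.3000e-02,
        6.0000e-03,  0.0000e+00]), 'tool_pos': array([0.218, 0.585, 0.238]), 'eef_rot': array([ 0.177,  0.984, -0.001, -0.   ]), 'contact_force': array([ 0.04 , -0.734,  0.521]), 'moment': array([-0.022, -0.047,  0.013]), 'opening': np.float64(1.0)}
side 1 46.62946308111225 260.2998958804767 183.42283738148163 [[0.986, -0.165, 0.014], [-0.111, -0.724, -0.681], [0.123, 0.67, -0.733]] [-0.468  0.105  0.897]
carrier 0.64 [229.8, 102.6, 254.2, 125.9] 388 [0.464 0.219 0.095] [0.037 0.1  ]
carrier 0.6 [216.3, 104.4, 264.5, 177.7] 1450 [0.435 0.15  0.015] [0.004 0.035]
rig_rack 0.59 [237.6, 221.0, 309.8, 339.8] 6603 [ 0.461 -0.198  0.024] [0.005 0.042]
mod_red 0.87 [228.2, 89.4, 250.5, 106.1] 272 [0.469 0.27  0.097] [0.072 0.1  ]
mod_red 0.38 [234.1, 131.1, 260.4, 162.9] 757 [0.462 0.109 0.075] [0.027 0.1  ]
mod_yellow 0.85 [234.4, 11
[... 1298 characters left out ...]
223.2, 171.3] 383 [0.6   0.153 0.082] [0.004 0.09 ]
mod_blue 0.76 [108.7, 246.3, 138.9, 269.7] 506 [0.355 0.362 0.082] [-0.001  0.089]
mod_blue 0.61 [167.1, 195.8, 188.2, 221.2] 395 [0.465 0.228 0.095] [0.023 0.101]
mod_blue 0.6 [100.1, 201.7, 132.3, 229.6] 456 [0.448 0.382 0.082] [0.007 0.089]
mod_white 0.72 [214.7, 199.6, 232.7, 224.3] 332 [0.459 0.122 0.096] [0.031 0.101]
tab_red 0.56 [154.6, 225.7, 168.7, 231.7] 49 [0.423 0.287 0.017] [0.012 0.02 ]
tab_yellow 0.48 [169.0, 194.9, 187.3, 218.4] 413 [0.465 0.228 0.095] [0.02  0.101]
tab_blue 0.49 [178.2, 224.5, 188.8, 233.0] 54 [0.417 0.235 0.015] [0.012 0.02 ]
tab_white 0.52 [220.1, 229.8, 227.6, 236.0] 34 [0.41  0.132 0.016] [0.012 0.02 ]
```

Run:
```python
import cv2
for n,(a,b,c,d) in {"side":(60,350,150,340),"top":(120,290,80,410)}.items():
    i=cv2.imread(f"pics/{n}0.png"); i=i[a:b,c:d]; k=2 
    cv2.imwrite(f"pics/{n}0c.png",cv2.resize(i,None,fx=k,fy=k,interpolation=cv2.INTER_CUBIC))
```

```text
(no output)
```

View pics/top0c.png

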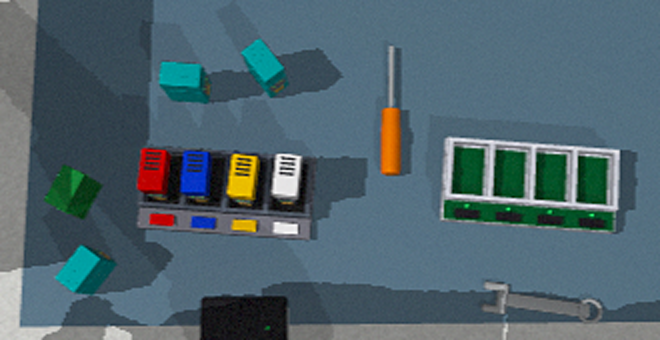

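View pics/side0c.png

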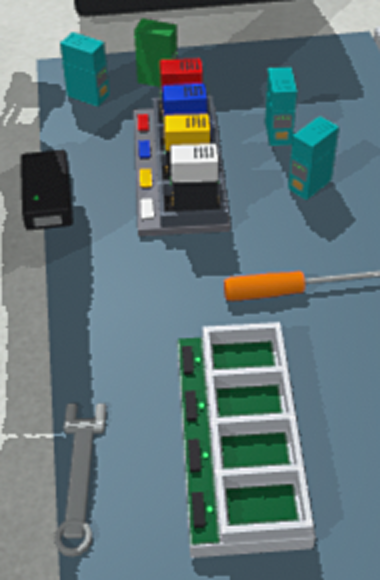

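View pics/top0.png

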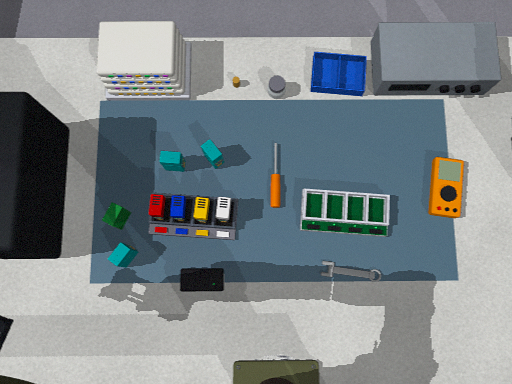

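The carrier runs red, blue, yellow, white from left to right, confirmed by both the modules (top px about 157, 178, 202 and 224) and their tabs. The rack must therefore read white, yellow, blue, red from its left. Turquoise and green decoys stand around the carrier, well clear of it. Next I'll measure precise poses.

```bash
cat > meas.py <<'E'
from h import *
import sys
from scipy.optimize import least_squares
def load(n): return np.load(n,allow_pickle=True).item()
def pts(s,zlo,zhi,box):
    c=cloud(s); m=(s["depth"]>0)&(c[...,2]>zlo)&(c[...,2]<zhi)&(c[...,0]>box[0])&(c[...,0]<box[1])&(c[...,1]>box[2])&(c[...,1]<box[3])
    return c,m
def tops(s,box,zlo=.088,zhi=.125):
    c,m=pts(s,zlo,zhi,box)
    m8=m.astype(np.uint8)
    n,l,stt,_=cv2.connectedComponentsWithStats(m8,connectivity=4)
    out=[]
    for i in range(1,n):
        if stt[i,4]<60: continue
        p=c[l==i]; r=cv2.minAreaRect((p[:,:2]*1000).astype(np.float32))
        b=cv2.boxPoints(r); e=[b[1]-b[0],b[2]-b[1]]; L=max(e,key=np.linalg.norm)
        a=np.arctan2(L[1],L[0]); a=(a+np.pi/2)%np.pi-np.pi/2
        col=np.median(s["img"][l==i],0)
        out.append((np.median(p[:,1]),r[0],r[1],a,np.median(p[:,2]),col,stt[i,4], p.mean(0)))
    return sorted(out,key=lambda o:-o[0])
E
python3 - <<'E'
from meas import *
for n in("side","top"):
    s=load(f"{n}0.npy"); print(n)
    for o in tops(s,(.42,.52,.05,.32)): print(np.round(o[1],1),np.round(o[2],1),"ang",round(o[3],3),"z",round(o[4],4),o[5],o[6],np.round(o[7],4))
    c,m=pts(s,.036,.046,(.38,.56,-.32,-.06)); p=c[m]
    r=cv2.minAreaRect((p[:,:2]*1000).astype(np.float32)); print("rackwall",r,np.median(p[:,2]),len(p))
    c,m=pts(s,.017,.027,(.38,.56,-.32,-.06)); p=c[m]; print("floor",np.median(p[:,2]),len(p))
    c,m=pts(s,.026,.034,(.38,.56,.05,.32)); p=c[m]; print("carwall",len(p),p.mean(0))
E
```

```text
side
[470.9 280.2] [33.7 50. ] ang -0.064 z 0.0973 [160.  27.  27.] 217 [0.4705 0.2766 0.0963]
[468.4 229.1] [32.6 50.3] ang -0.025 z 0.0974 [ 30.  63. 162.] 235 [0.4682 0.2259 0.0965]
[464.  174.7] [34.9 47.4] ang -0.134 z 0.0972 [201. 163.  10.] 255 [0.4634 0.17   0.0963]
[464.2 122. ] [34.6 48.6] ang -0.116 z 0.0975 [199.5 199.5 196.5] 282 [0.4634 0.1175 0.0965]
rackwall ((473.03314208984375, -179.6821746826172), (217.34634399414062, 76.3538589477539), 85.20812225341797) 0.04038693544788544 1402
floor 0.023361065344523816 3964
carwall 465 [0.46186718 0.16343751 0.03048666]
top
[471.5 283.1] [30.8 50.7] ang -0.077 z 0.0967 [185.5   0.    0. ] 282 [0.4706 0.2824 0.0965]
[468.6 232.9] [31.  50.3] ang -0.066 z 0.0968 [  5.  50. 195.] 279 [0.4678 0.232  0.0966]
[463.5 176.3] [30.1 49.5] ang -0.116 z 0.0967 [232. 185.   0.] 274 [0.463  0.1759 0.0967]
[464.4 123.8] [30.5 50.9] ang -0.119 z 0.0968 [228. 227. 228.] 272 [0.4637 0.1236 0.0967]
rackwall ((473.67926025390625, -177.90931701660156), (214.5471954345703, 77.25286865234375), 85.41744995117188) 0.03948961100173361 686
floor 0.022138250325196278 2456
carwall 538 [0.46037577 0.19434323 0.02976542]
```

```bash
cat > go.py <<'E'
from h import *
from scipy.spatial.transform import Rotation as Ro
RACK=np.array([.4733,-.1786]); RA=-0.082
def slot(y): return RACK+y*np.array([-np.sin(RA),np.cos(RA)])
def plan(xy,yaw,z):
    s=get_state(); p=np.array(s["tool_pos"]); M=Ro.from_quat(s["eef_rot"]).as_matrix()
    y0=np.arctan2(M[1,1],M[0,1]); turn=y0-yaw
    d=np.r_[xy,z]-p
    tx=np.array([-np.sin(yaw),np.cos(yaw)]);ty=np.array([np.cos(yaw),np.sin(yaw)])
    print("t",s["clock"],"pos",np.round(p,4),"yaw",round(y0,4),"tilt",np.round(M[:2,2],4),"F",np.round(s["contact_force"],1),"op",round(float(s["opening"]),3),"q",np.round(s["q"],2))
    print("turn",round(turn,3),"then dx,dy,dz mm",np.round([d[:2]@tx*1000,d[:2]@ty*1000,-d[2]*1000],1))
E
python3 - <<'E'
from meas import *
for n in("side","top"):
    s=load(f"{n}0.npy"); 
    for o in tops(s,(.42,.52,.05,.32),zlo=.0945): print(np.round(o[1],1),np.round(o[2],1),"ang",round(o[3],3))
    # pocket floors, rack frame
    c,m=pts(s,.018,.027,(.38,.56,-.32,-.06))
    from go import RACK,RA
    d=c[...,:2]-RACK; lx=d@[np.cos(RA),np.sin(RA)]; ly=d@[-np.sin(RA),np.cos(RA)]
    for y in(78,26,-26,-78):
        k=m&(abs(lx)<.036)&(abs(ly-y/1e3)<.026)
        print(y,np.round(np.percentile(lx[k],[1,99])*1e3,1),np.round(np.percentile(ly[k],[1,99])*1e3,1),round(np.median(c[k][:,2]),4))
    cw,mw=pts(s,.036,.046,(.38,.56,-.32,-.06)); print(np.round(np.percentile(lx[mw],[1,99])*1e3,1),np.round(np.percentile(ly[mw],[1,99])*1e3,1))
from go import plan
plan([.4641,.1233],-0.115,.20)
E
```

```text
[471.  280.5] [33.2 49.9] ang -0.064
[468.5 229.4] [32.1 50.2] ang -0.025
[464.  174.9] [34.5 47.4] ang -0.132
[464.3 122. ] [34.5 48.2] ang -0.124
78 [-31.4  32.5] [ 67.1 101.6] 0.0233
26 [-31.6  32.7] [13.5 49.3] 0.0232
-26 [-31.6  32.6] [-40.   -2.8] 0.0232
-78 [-31.6  32.3] [-93.2 -54.8] 0.0231
[-38.2  37.5] [-108.3  105.8]
[471.  282.7] [30.  49.3] ang -0.085
[468.5 232.4] [29.6 50.1] ang -0.08
[463.3 176.3] [29.8 49.5] ang -0.128
[463.8 124. ] [29.2 49.2] ang -0.095
78 [-29.1  33.1] [55.4 99.7] 0.0221
26 [-28.6  33.3] [ 3.5 46.8] 0.0218
-26 [-28.6  33.6] [-48.4  -5.9] 0.022
-78 [-29.2  34.1] [-100.5  -58.6] 0.0219
[-37.9  38.5] [-105.6  107.4]
t 1.1 pos [0.2183 0.5857 0.2387] yaw 1.2141 tilt [0.     0.0001] F [-0.1 -0.2 -0.4] op 0.998 q [-1.18  0.69 -0.19  1.57  0.16  0.9  -0.22]
turn 1.329 then dx,dy,dz mm [-431.1  297.3   38.7]
```

>>> send_rows([
  {"turn":0.11,"grip":1},
  {"turn":0.11},
  {"turn":0.11},
  {"turn":0.11},
  {"turn":0.11},
  {"turn":0.11},
  {"turn":0.11},
  {"turn":0.11},
  {"turn":0.11},
  {"turn":0.11},
  {"turn":0.11},
  {"turn":0.11},
  {},
], force=30)

```text
schema error: expected keys grip, dx, dy, dz, turn
```

```bash
python3 -c "
from go import *
plan([.4641,.1233],-0.115,.20)"
```

```text
t 1.1 pos [0.2183 0.5857 0.2387] yaw 1.2141 tilt [0.     0.0001] F [-0.1 -0.2 -0.4] op 0.998 q [-1.18  0.69 -0.19  1.57  0.16  0.9  -0.22]
turn 1.329 then dx,dy,dz mm [-431.1  297.3   38.7]
```

>>> send_rows([
  {"grip":1,"dx":0,"dy":0,"dz":0,"turn":0.12},
  {"grip":1,"dx":0,"dy":0,"dz":0,"turn":0.12},
  {"grip":1,"dx":0,"dy":0,"dz":0,"turn":0.12},
  {"grip":1,"dx":0,"dy":0,"dz":0,"turn":0.12},
  {"grip":1,"dx":0,"dy":0,"dz":0,"turn":0.12},
  {"grip":1,"dx":0,"dy":0,"dz":0,"turn":0.12},
  {"grip":1,"dx":0,"dy":0,"dz":0,"turn":0.12},
  {"grip":1,"dx":0,"dy":0,"dz":0,"turn":0.12},
  {"grip":1,"dx":0,"dy":0,"dz":0,"turn":0.12},
  {"grip":1,"dx":0,"dy":0,"dz":0,"turn":0.12},
  {"grip":1,"dx":0,"dy":0,"dz":0,"turn":0.129},
  {"grip":1,"dx":0,"dy":0,"dz":0,"turn":0},
], force=30)

```text
clock: 2.3
tool_pos: [0.218, 0.5858, 0.2387]
eef_rot: [0.747, 0.665, 0.0, 0.0]
contact_force: [-0.1, 0.2, -1.2]
opening: 0.995
```

```bash
python3 -c "
from go import *
plan([.4641,.1233],-0.115,.20)"
```

```text
t 2.3 pos [0.218  0.5858 0.2387] yaw -0.1151 tilt [ 0.0003 -0.0001] F [-0.1  0.2 -1.2] op 0.995 q [-1.39  0.69  0.19  1.58 -0.16  0.88 -1.26]
turn -0.0 then dx,dy,dz mm [-431.2  297.5   38.7]
```

>>> send_rows([
  {"grip":1,"dx":-30.8,"dy":21.2,"dz":2.8,"turn":0},
  {"grip":1,"dx":-30.8,"dy":21.2,"dz":2.8,"turn":0},
  {"grip":1,"dx":-30.8,"dy":21.2,"dz":2.8,"turn":0},
  {"grip":1,"dx":-30.8,"dy":21.2,"dz":2.8,"turn":0},
  {"grip":1,"dx":-30.8,"dy":21.2,"dz":2.8,"turn":0},
  {"grip":1,"dx":-30.8,"dy":21.2,"dz":2.8,"turn":0},
  {"grip":1,"dx":-30.8,"dy":21.2,"dz":2.8,"turn":0},
  {"grip":1,"dx":-30.8,"dy":21.2,"dz":2.8,"turn":0},
  {"grip":1,"dx":-30.8,"dy":21.2,"dz":2.8,"turn":0},
  {"grip":1,"dx":-30.8,"dy":21.2,"dz":2.8,"turn":0},
  {"grip":1,"dx":-30.8,"dy":21.2,"dz":2.8,"turn":0},
  {"grip":1,"dx":-30.8,"dy":21.2,"dz":2.8,"turn":0},
  {"grip":1,"dx":-30.8,"dy":21.2,"dz":2.8,"turn":0},
  {"grip":1,"dx":-30.8,"dy":21.2,"dz":2.8,"turn":0},
  {"grip":1,"dx":0,"dy":0,"dz":0,"turn":0},
  {"grip":1,"dx":0,"dy":0,"dz":0,"turn":0},
])

```text
clock: 3.9
tool_pos: [0.464, 0.1228, 0.1996]
eef_rot: [0.747, 0.665, 0.0, -0.0]
contact_force: [-0.2, -0.3, -0.3]
opening: 1.002
```

```bash
python3 -c "
from go import *
plan([.4641,.1233],-0.115,.0535)
s=snapshot('side');save(s,'pics/s1.png');save(snapshot('top'),'pics/t1.png')
i=cv2.imread('pics/s1.png')[40:340,120:400];cv2.imwrite('pics/s1c.png',cv2.resize(i,None,fx=2,fy=2))"
```

```text
t 3.9 pos [0.464  0.1228 0.1996] yaw -0.1148 tilt [0.0002 0.0005] F [-0.2 -0.3 -0.3] op 1.002 q [-0.4   0.57  0.07  2.04 -0.07  0.53 -0.39]
turn 0.0 then dx,dy,dz mm [6.000e-01 1.000e-01 1.461e+02]
```

View pics/s1c.png

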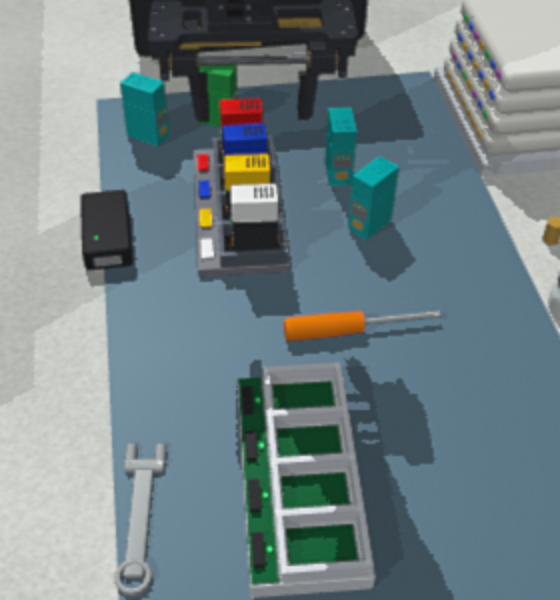

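The open jaws (crop px about 205 and 305) straddle the white module's column at about 253, clear of the decoys. Descending.

>>> send_rows([
  {"grip":1,"dx":0.5,"dy":0,"dz":25,"turn":0},
  {"grip":1,"dx":0,"dy":0,"dz":25,"turn":0},
  {"grip":1,"dx":0,"dy":0,"dz":25,"turn":0},
  {"grip":1,"dx":0,"dy":0,"dz":25,"turn":0},
  {"grip":1,"dx":0,"dy":0,"dz":25,"turn":0},
  {"grip":1,"dx":0,"dy":0,"dz":21,"turn":0},
  {"grip":1,"dx":0,"dy":0,"dz":0,"turn":0},
  {"grip":1,"dx":0,"dy":0,"dz":0,"turn":0},
])

```text
clock: 4.8
tool_pos: [0.4633, 0.125, 0.0537]
eef_rot: [0.746, 0.666, -0.0, -0.0]
contact_force: [0.3, -0.3, 0.7]
opening: 0.995
```

```bash
python3 -c "
from go import *
plan([.4641,.1233],-0.115,.0535)
s=snapshot('side');save(s,'pics/s2.png');save(snapshot('top'),'pics/t2.png')
i=cv2.imread('pics/s2.png')[60:200,170:350];cv2.imwrite('pics/s2c.png',cv2.resize(i,None,fx=4,fy=4))"
```

```text
t 4.8 pos [0.4633 0.125  0.0537] yaw -0.1124 tilt [-0.0006  0.0005] F [ 0.3 -0.3  0.7] op 0.995 q [-0.37  0.85  0.02  2.13 -0.09  0.16 -0.38]
turn 0.003 then dx,dy,dz mm [-1.6  1.   0.2]
```

View pics/s2c.png

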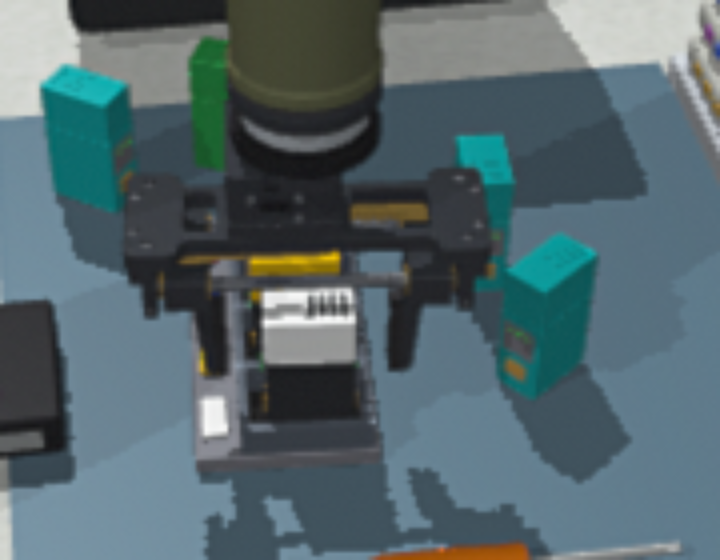

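The fingers stand clear on both sides of the white module (crop px about 210 and 400). Closing.

>>> send_rows([
  {"grip":1,"dx":-1.5,"dy":0.5,"dz":0,"turn":0},
  {"grip":0.4,"dx":0,"dy":0,"dz":0,"turn":0},
  {"grip":0.4,"dx":0,"dy":0,"dz":0,"turn":0},
  {"grip":0.4,"dx":0,"dy":0,"dz":0,"turn":0},
  {"grip":0.4,"dx":0,"dy":0,"dz":0,"turn":0},
  {"grip":0.4,"dx":0,"dy":0,"dz":0,"turn":0},
  {"grip":0.4,"dx":0,"dy":0,"dz":0,"turn":0},
  {"grip":0.4,"dx":0,"dy":0,"dz":0,"turn":0},
], force=30)

```text
clock: 5.7
tool_pos: [0.4639, 0.1222, 0.0535]
eef_rot: [0.747, 0.665, -0.0, -0.0]
contact_force: [-0.2, 0.2, 1.5]
opening: 0.566
```

```bash
python3 -c "
from go import *
plan(slot(.078),RA,.20)"
```

```text
t 5.7 pos [0.4639 0.1222 0.0535] yaw -0.115 tilt [-0.0002  0.0001] F [-0.2  0.2  1.5] op 0.566 q [-0.36  0.85  0.02  2.13 -0.09  0.16 -0.38]
turn -0.033 then dx,dy,dz mm [-221.1   34.  -146.5]
```

>>> send_rows([
  {"grip":0.4,"dx":0,"dy":0,"dz":-10,"turn":0},
  {"grip":0.4,"dx":0,"dy":0,"dz":-20,"turn":0},
  {"grip":0.4,"dx":0,"dy":0,"dz":-20,"turn":0},
  {"grip":0.4,"dx":0,"dy":0,"dz":-20,"turn":0},
  {"grip":0.4,"dx":0,"dy":0,"dz":-20,"turn":0},
  {"grip":0.4,"dx":0,"dy":0,"dz":-20,"turn":0},
  {"grip":0.4,"dx":0,"dy":0,"dz":-20,"turn":0},
  {"grip":0.4,"dx":0,"dy":0,"dz":-16,"turn":-0.033},
  {"grip":0.4,"dx":-20,"dy":4,"dz":0,"turn":0},
  {"grip":0.4,"dx":-27,"dy":5,"dz":0,"turn":0},
  {"grip":0.4,"dx":-32,"dy":5,"dz":0,"turn":0},
  {"grip":0.4,"dx":-32,"dy":5,"dz":0,"turn":0},
  {"grip":0.4,"dx":-32,"dy":5,"dz":0,"turn":0},
  {"grip":0.4,"dx":-32,"dy":5,"dz":0,"turn":0},
  {"grip":0.4,"dx":-27,"dy":3,"dz":0,"turn":0},
  {"grip":0.4,"dx":-19,"dy":2,"dz":0,"turn":0},
  {"grip":0.4,"dx":0,"dy":0,"dz":0,"turn":0},
  {"grip":0.4,"dx":0,"dy":0,"dz":0,"turn":0},
  {"grip":0.4,"dx":0,"dy":0,"dz":0,"turn":0},
])

```text
clock: 7.6
tool_pos: [0.4797, -0.0993, 0.1996]
eef_rot: [0.735, 0.678, 0.0, -0.0]
contact_force: [-0.3, 0.0, -1.0]
opening: 0.566
```

```bash
python3 -c "
from go import *
plan(slot(.078),RA,.0635)
s=snapshot('side');save(s,'pics/s3.png');np.save('s3.npy',s,allow_pickle=True);t=snapshot('top');np.save('t3.npy',t,allow_pickle=True);save(t,'pics/t3.png')
for q in(s,t):
  c=cloud(q)
  for r in regions_of(q,'mod_white'):
    p=c[r['pixels']&(q['depth']>0)];print(r['score'],r['extent'],len(p),np.round(np.percentile(p,[2,50,98],axis=0),4).tolist())
i=cv2.imread('pics/s3.png')[100:350,170:350];cv2.imwrite('pics/s3c.png',cv2.resize(i,None,fx=2.4,fy=2.4))"
```

```text
t 7.6 pos [ 0.4797 -0.0993  0.1996] yaw -0.08 tilt [-0.0003  0.0011] F [-0.3  0.  -1. ] op 0.566 q [ 0.11  0.58 -0.    2.01  0.    0.55  0.03]
turn 0.002 then dx,dy,dz mm [-1.600e+00  1.000e-01  1.361e+02]
0.84 [258.3, 153.4, 295.8, 195.3] 1351 [[0.454, -0.1163, 0.1653], [0.4779, -0.1132, 0.2166], [0.5026, -0.0937, 0.2451]]
```

View pics/s3c.png

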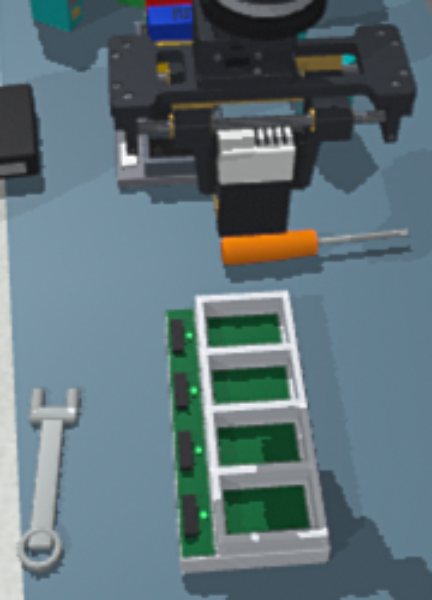

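White is held upright and clear of everything, with its near face at y ≈ -0.114 as expected. Lowering to about 6 mm above the floor first.

>>> send_rows([
  {"grip":0.4,"dx":-1,"dy":0,"dz":10,"turn":0},
  {"grip":0.4,"dx":0,"dy":0,"dz":20,"turn":0},
  {"grip":0.4,"dx":0,"dy":0,"dz":20,"turn":0},
  {"grip":0.4,"dx":0,"dy":0,"dz":20,"turn":0},
  {"grip":0.4,"dx":0,"dy":0,"dz":15,"turn":0},
  {"grip":0.4,"dx":0,"dy":0,"dz":15,"turn":0},
  {"grip":0.4,"dx":0,"dy":0,"dz":12,"turn":0},
  {"grip":0.4,"dx":0,"dy":0,"dz":10,"turn":0},
  {"grip":0.4,"dx":0,"dy":0,"dz":8,"turn":0},
  {"grip":0.4,"dx":0,"dy":0,"dz":0,"turn":0},
  {"grip":0.4,"dx":0,"dy":0,"dz":0,"turn":0},
])

```text
clock: 8.9
tool_pos: [0.4799, -0.1019, 0.0696]
eef_rot: [0.735, 0.678, 0.0, 0.0]
contact_force: [-0.4, -0.4, -1.6]
opening: 0.564
```

```bash
python3 -c "
from go import *
plan(slot(.078),RA,.0635)
s=snapshot('side');save(s,'pics/s4.png')
i=cv2.imread('pics/s4.png')[150:350,200:350];cv2.imwrite('pics/s4c.png',cv2.resize(i,None,fx=3,fy=3))"
```

```text
t 8.9 pos [ 0.4799 -0.1019  0.0696] yaw -0.082 tilt [ 0.0003 -0.    ] F [-0.4 -0.4 -1.6] op 0.564 q [ 0.12  0.82 -0.    2.1   0.01  0.22  0.02]
turn -0.0 then dx,dy,dz mm [ 1.  -0.3  6.1]
```

View pics/s4c.png

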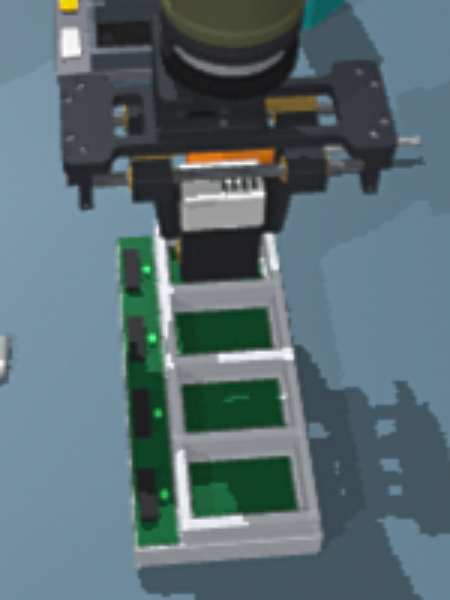

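The module is in the left pocket with a margin all round (crop px 180-265, 230-278). Finishing the descent slowly.

>>> send_rows([
  {"grip":0.4,"dx":0.5,"dy":0,"dz":2,"turn":0},
  {"grip":0.4,"dx":0,"dy":0,"dz":2,"turn":0},
  {"grip":0.4,"dx":0,"dy":0,"dz":1,"turn":0},
  {"grip":0.4,"dx":0,"dy":0,"dz":0.5,"turn":0},
  {"grip":0.4,"dx":0,"dy":0,"dz":0,"turn":0},
  {"grip":0.4,"dx":0,"dy":0,"dz":0,"turn":0},
])

```text
clock: 9.55
tool_pos: [0.4798, -0.1013, 0.064]
eef_rot: [0.735, 0.678, 0.0, -0.0]
contact_force: [-0.4, -0.4, -2.2]
opening: 0.56
```

>>> send_rows([
  {"grip":0.4,"dx":0,"dy":0,"dz":0.5,"turn":0},
  {"grip":0.4,"dx":0,"dy":0,"dz":0.3,"turn":0},
  {"grip":0.4,"dx":0,"dy":0,"dz":0,"turn":0},
  {"grip":0.4,"dx":0,"dy":0,"dz":0,"turn":0},
])

```text
clock: 9.95
tool_pos: [0.4799, -0.1013, 0.0635]
eef_rot: [0.736, 0.678, 0.0, 0.0]
contact_force: [-0.5, -0.7, 4.4]
opening: 0.567
```

Contact: Fz went from about -2 N to +4.4 N. Releasing, then rising.

>>> send_rows([
  {"grip":0.65,"dx":0,"dy":0,"dz":0,"turn":0},
  {"grip":0.8,"dx":0,"dy":0,"dz":0,"turn":0},
  {"grip":1,"dx":0,"dy":0,"dz":0,"turn":0},
  {"grip":1,"dx":0,"dy":0,"dz":0,"turn":0},
  {"grip":1,"dx":0,"dy":0,"dz":0,"turn":0},
  {"grip":1,"dx":0,"dy":0,"dz":0,"turn":0},
  {"grip":1,"dx":0,"dy":0,"dz":-10,"turn":0},
  {"grip":1,"dx":0,"dy":0,"dz":-25,"turn":0},
  {"grip":1,"dx":0,"dy":0,"dz":-25,"turn":0},
  {"grip":1,"dx":0,"dy":0,"dz":-25,"turn":0},
  {"grip":1,"dx":0,"dy":0,"dz":-25,"turn":0},
  {"grip":1,"dx":0,"dy":0,"dz":-25,"turn":0},
  {"grip":1,"dx":0,"dy":0,"dz":0,"turn":0},
])

```text
clock: 11.25
tool_pos: [0.4816, -0.1017, 0.2016]
eef_rot: [0.736, 0.677, 0.002, 0.003]
contact_force: [0.5, 0.1, -0.3]
opening: 0.996
```

```bash
cat > chk.py <<'E'
from meas import *
import sys
k=sys.argv[1]
T=[]
for n in("side","top"):
    s=snapshot(n); np.save(f"{n}{k}.npy",s,allow_pickle=True); save(s,f"pics/{n}{k}.png"); print(n)
    for box,zlo in(((.42,.52,.05,.32),.0935),((.42,.53,-.3,-.06),.102)):
        for o in tops(s,box,zlo=zlo): print(np.round(o[1],1),np.round(o[2],1),"ang",round(o[3],3),"z",round(o[4],4),o[5])
    i=s["img"][60:350,140:400] if n=="side" else s["img"][120:290,80:410]
    cv2.imwrite(f"pics/{n}{k}c.png",cv2.cvtColor(cv2.resize(i,None,fx=2,fy=2),cv2.COLOR_RGB2BGR))
E
python3 chk.py 5; python3 -c "
from go import *
plan([.4637,.1755],-0.122,.20)"
```

```text
side
[470.4 280.8] [33.8 48.5] ang -0.127 z 0.098 [194.  29.  29.]
[465.9 229.9] [33.7 45. ] ang -0.043 z 0.0976 [ 32.  63. 180.]
[ 479.9 -101.7] [32.4 50.1] ang -0.074 z 0.1077 [236. 237. 237.]
top
[471.2 283.1] [30.7 50.1] ang -0.071 z 0.097 [223.   0.   0.]
[468.5 232.4] [30.2 50.5] ang -0.069 z 0.097 [  8.  51. 195.]
[463.3 176.3] [30.4 48.7] ang -0.107 z 0.097 [230. 184.   0.]
t 11.35 pos [ 0.4798 -0.1013  0.1989] yaw -0.082 tilt [ 0.0013 -0.0001] F [-0.9  1.  -0.2] op 1.001 q [ 0.11  0.58 -0.    2.01  0.    0.55  0.03]
turn 0.04 then dx,dy,dz mm [272.8 -49.7  -1.1]
```

View pics/side5c.png

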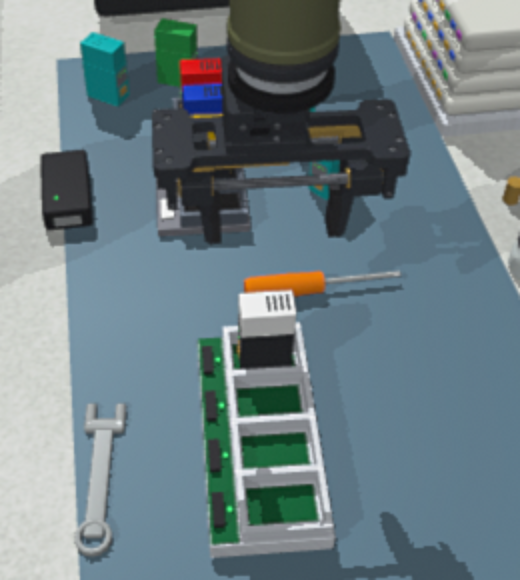

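White stands upright in the left pocket: top at 0.1077, centre (480, -101.7), against an expected (479.7, -100.9). Next is yellow.

>>> send_rows([
  {"grip":1,"dx":0,"dy":0,"dz":0,"turn":0.04},
  {"grip":1,"dx":20,"dy":-5,"dz":0,"turn":0},
  {"grip":1,"dx":33,"dy":-6,"dz":0,"turn":0},
  {"grip":1,"dx":33,"dy":-6,"dz":0,"turn":0},
  {"grip":1,"dx":33,"dy":-6,"dz":0,"turn":0},
  {"grip":1,"dx":33,"dy":-6,"dz":0,"turn":0},
  {"grip":1,"dx":33,"dy":-6,"dz":0,"turn":0},
  {"grip":1,"dx":33,"dy":-6,"dz":0,"turn":0},
  {"grip":1,"dx":33,"dy":-6,"dz":0,"turn":0},
  {"grip":1,"dx":22,"dy":-2.8,"dz":0,"turn":0},
  {"grip":1,"dx":0,"dy":0,"dz":0,"turn":0},
  {"grip":1,"dx":0,"dy":0,"dz":10,"turn":0},
  {"grip":1,"dx":0,"dy":0,"dz":25,"turn":0},
  {"grip":1,"dx":0,"dy":0,"dz":25,"turn":0},
  {"grip":1,"dx":0,"dy":0,"dz":25,"turn":0},
  {"grip":1,"dx":0,"dy":0,"dz":25,"turn":0},
  {"grip":1,"dx":0,"dy":0,"dz":25,"turn":0},
  {"grip":1,"dx":0,"dy":0,"dz":10,"turn":0},
  {"grip":1,"dx":0,"dy":0,"dz":0,"turn":0},
])

```text
clock: 13.25
tool_pos: [0.4626, 0.1736, 0.0518]
eef_rot: [0.75, 0.662, -0.002, -0.0]
contact_force: [0.1, -0.2, 0.7]
opening: 0.996
```

```bash
python3 -c "
from go import *
plan([.4637,.1757],-0.122,.0535)"
```

```text
t 13.25 pos [0.4626 0.1736 0.0518] yaw -0.1245 tilt [-0.0033 -0.0023] F [ 0.1 -0.2  0.7] op 0.996 q [-0.47  0.86  0.03  2.09 -0.11  0.2  -0.47]
turn -0.002 then dx,dy,dz mm [ 2.2  0.9 -1.7]
```

>>> send_rows([
  {"grip":1,"dx":0,"dy":0,"dz":0,"turn":0},
  {"grip":1,"dx":0,"dy":0,"dz":0,"turn":0},
])

```text
clock: 13.45
tool_pos: [0.4642, 0.1755, 0.0541]
eef_rot: [0.749, 0.662, 0.001, 0.0]
contact_force: [0.2, -0.3, -0.4]
opening: 0.999
```

```bash
python3 -c "
from go import *
plan([.4637,.1757],-0.122,.0535)"
```

```text
t 13.45 pos [0.4642 0.1755 0.0541] yaw -0.1226 tilt [0.0016 0.0005] F [ 0.2 -0.3 -0.4] op 0.999 q [-0.47  0.85  0.03  2.09 -0.11  0.2  -0.47]
turn -0.001 then dx,dy,dz mm [ 0.1 -0.5  0.6]
```

Settled and aligned. Close and lift.

>>> send_rows([
  {"grip":0.4,"dx":0,"dy":0,"dz":0.5,"turn":0},
  {"grip":0.4,"dx":0,"dy":0,"dz":0,"turn":0},
  {"grip":0.4,"dx":0,"dy":0,"dz":0,"turn":0},
  {"grip":0.4,"dx":0,"dy":0,"dz":0,"turn":0},
  {"grip":0.4,"dx":0,"dy":0,"dz":0,"turn":0},
  {"grip":0.4,"dx":0,"dy":0,"dz":0,"turn":0},
  {"grip":0.4,"dx":0,"dy":0,"dz":0,"turn":0},
])

```text
clock: 14.15
tool_pos: [0.4635, 0.1758, 0.0528]
eef_rot: [0.749, 0.663, 0.0, -0.0]
contact_force: [-0.1, -0.7, 2.4]
opening: 0.565
```

```bash
python3 -c "
from go import *
plan(slot(.026),RA,.20)"
```

```text
t 14.15 pos [0.4635 0.1758 0.0528] yaw -0.1219 tilt [-0.0001  0.0001] F [-0.1 -0.7  2.4] op 0.565 q [-0.47  0.86  0.03  2.09 -0.11  0.2  -0.47]
turn -0.04 then dx,dy,dz mm [-326.4   38.8 -147.2]
```

>>> send_rows([
  {"grip":0.4,"dx":0,"dy":0,"dz":-10,"turn":0},
  {"grip":0.4,"dx":0,"dy":0,"dz":-20,"turn":0},
  {"grip":0.4,"dx":0,"dy":0,"dz":-25,"turn":0},
  {"grip":0.4,"dx":0,"dy":0,"dz":-25,"turn":0},
  {"grip":0.4,"dx":0,"dy":0,"dz":-25,"turn":0},
  {"grip":0.4,"dx":0,"dy":0,"dz":-25,"turn":0},
  {"grip":0.4,"dx":0,"dy":0,"dz":-17,"turn":-0.04},
  {"grip":0.4,"dx":-20,"dy":3,"dz":0,"turn":0},
  {"grip":0.4,"dx":-30,"dy":4,"dz":0,"turn":0},
  {"grip":0.4,"dx":-35,"dy":4,"dz":0,"turn":0},
  {"grip":0.4,"dx":-35,"dy":4,"dz":0,"turn":0},
  {"grip":0.4,"dx":-35,"dy":4,"dz":0,"turn":0},
  {"grip":0.4,"dx":-35,"dy":4,"dz":0,"turn":0},
  {"grip":0.4,"dx":-35,"dy":4,"dz":0,"turn":0},
  {"grip":0.4,"dx":-35,"dy":4,"dz":0,"turn":0},
  {"grip":0.4,"dx":-30,"dy":4,"dz":0,"turn":0},
  {"grip":0.4,"dx":-22,"dy":3,"dz":0,"turn":0},
  {"grip":0.4,"dx":-14,"dy":1,"dz":0,"turn":0},
  {"grip":0.4,"dx":0,"dy":0,"dz":0,"turn":0},
  {"grip":0.4,"dx":0,"dy":0,"dz":0,"turn":0},
])

```text
clock: 16.15
tool_pos: [0.4755, -0.1512, 0.1997]
eef_rot: [0.735, 0.678, 0.0, -0.001]
contact_force: [0.6, -0.6, -3.0]
opening: 0.562
```

```bash
python3 -c "
from go import *
plan(slot(.026),RA,.0628)
s=snapshot('side');save(s,'pics/s6.png')
i=cv2.imread('pics/s6.png')[100:350,170:350];cv2.imwrite('pics/s6c.png',cv2.resize(i,None,fx=2.4,fy=2.4))"
```

```text
t 16.15 pos [ 0.4755 -0.1512  0.1997] yaw -0.0811 tilt [-0.0005  0.0011] F [ 0.6 -0.6 -3. ] op 0.562 q [ 0.22  0.59 -0.01  1.99  0.01  0.57  0.12]
turn 0.001 then dx,dy,dz mm [ -1.5   0.  136.9]
```

View pics/s6c.png

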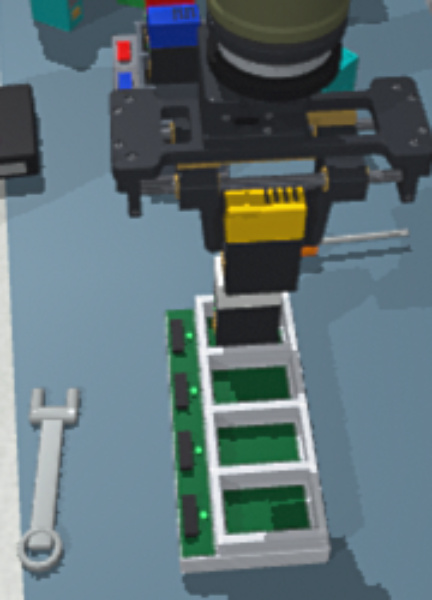

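Yellow is upright, above the second pocket. Descending.

>>> send_rows([
  {"grip":0.4,"dx":-1,"dy":0,"dz":10,"turn":0},
  {"grip":0.4,"dx":0,"dy":0,"dz":20,"turn":0},
  {"grip":0.4,"dx":0,"dy":0,"dz":20,"turn":0},
  {"grip":0.4,"dx":0,"dy":0,"dz":20,"turn":0},
  {"grip":0.4,"dx":0,"dy":0,"dz":15,"turn":0},
  {"grip":0.4,"dx":0,"dy":0,"dz":15,"turn":0},
  {"grip":0.4,"dx":0,"dy":0,"dz":12,"turn":0},
  {"grip":0.4,"dx":0,"dy":0,"dz":10,"turn":0},
  {"grip":0.4,"dx":0,"dy":0,"dz":8,"turn":0},
  {"grip":0.4,"dx":0,"dy":0,"dz":0,"turn":0},
  {"grip":0.4,"dx":0,"dy":0,"dz":2,"turn":0},
  {"grip":0.4,"dx":0,"dy":0,"dz":2,"turn":0},
  {"grip":0.4,"dx":0,"dy":0,"dz":1,"turn":0},
  {"grip":0.4,"dx":0,"dy":0,"dz":0.5,"turn":0},
  {"grip":0.4,"dx":0,"dy":0,"dz":0,"turn":0},
  {"grip":0.4,"dx":0,"dy":0,"dz":0,"turn":0},
])

```text
clock: 17.8
tool_pos: [0.4757, -0.1534, 0.0643]
eef_rot: [0.735, 0.678, 0.0, 0.0]
contact_force: [0.3, -1.0, -2.5]
opening: 0.566
```

```bash
python3 -c "
from go import *
plan(slot(.026),RA,.0628)"
```

```text
t 17.8 pos [ 0.4757 -0.1534  0.0643] yaw -0.082 tilt [0.0002 0.    ] F [ 0.3 -1.  -2.5] op 0.566 q [ 0.22  0.83 -0.01  2.07  0.02  0.24  0.12]
turn 0.0 then dx,dy,dz mm [ 0.7 -0.3  1.5]
```

>>> send_rows([
  {"grip":0.4,"dx":0,"dy":0,"dz":0.8,"turn":0},
  {"grip":0.4,"dx":0,"dy":0,"dz":0.4,"turn":0},
  {"grip":0.4,"dx":0,"dy":0,"dz":0,"turn":0},
  {"grip":0.4,"dx":0,"dy":0,"dz":0,"turn":0},
])

```text
clock: 18.2
tool_pos: [0.4757, -0.1534, 0.063]
eef_rot: [0.735, 0.678, 0.0, -0.0]
contact_force: [0.3, -0.3, -2.5]
opening: 0.565
```

>>> send_rows([
  {"grip":0.4,"dx":0,"dy":0,"dz":0.4,"turn":0},
  {"grip":0.4,"dx":0,"dy":0,"dz":0.4,"turn":0},
  {"grip":0.4,"dx":0,"dy":0,"dz":0,"turn":0},
  {"grip":0.4,"dx":0,"dy":0,"dz":0,"turn":0},
])

```text
clock: 18.6
tool_pos: [0.4757, -0.1534, 0.0628]
eef_rot: [0.736, 0.678, 0.0, 0.0]
contact_force: [-1.0, 0.2, 6.1]
opening: 0.564
```

Contact at +6 N. Release and rise.

>>> send_rows([
  {"grip":0.65,"dx":0,"dy":0,"dz":0,"turn":0},
  {"grip":0.8,"dx":0,"dy":0,"dz":0,"turn":0},
  {"grip":1,"dx":0,"dy":0,"dz":0,"turn":0},
  {"grip":1,"dx":0,"dy":0,"dz":0,"turn":0},
  {"grip":1,"dx":0,"dy":0,"dz":0,"turn":0},
  {"grip":1,"dx":0,"dy":0,"dz":0,"turn":0},
  {"grip":1,"dx":0,"dy":0,"dz":-10,"turn":0},
  {"grip":1,"dx":0,"dy":0,"dz":-25,"turn":0},
  {"grip":1,"dx":0,"dy":0,"dz":-25,"turn":0},
  {"grip":1,"dx":0,"dy":0,"dz":-25,"turn":0},
  {"grip":1,"dx":0,"dy":0,"dz":-25,"turn":0},
  {"grip":1,"dx":0,"dy":0,"dz":-25,"turn":0},
  {"grip":1,"dx":0,"dy":0,"dz":0,"turn":0},
  {"grip":1,"dx":0,"dy":0,"dz":0,"turn":0},
])

```text
clock: 20.0
tool_pos: [0.4757, -0.1534, 0.1979]
eef_rot: [0.735, 0.678, 0.0, 0.001]
contact_force: [-0.6, 0.3, -0.2]
opening: 1.002
```

```bash
python3 chk.py 7; python3 -c "
from go import *
plan([.4685,.2318],-0.07,.20)"
```

```text
side
[470.9 282.5] [34.7 49.6] ang -0.052 z 0.0977 [205.  30.  29.]
[468.  228.5] [34.9 49.8] ang -0.057 z 0.0978 [ 32.   64.  181.5]
[ 479.9 -102.7] [32.3 50.2] ang -0.07 z 0.1076 [238. 239. 238.]
[ 475.4 -155.4] [30.8 49.8] ang -0.081 z 0.1074 [240. 208.  10.]
top
[471.1 282.8] [30.3 50.1] ang -0.096 z 0.0969 [219.5   0.    0. ]
[468.5 232.7] [30.  49.8] ang -0.058 z 0.0967 [  7.  50. 192.]
[480.1 -99.6] [30.4 50.1] ang -0.088 z 0.1063 [237. 236. 237.]
[ 477.5 -144.5] [13.9 49.5] ang -0.063 z 0.1067 [234. 187.   0.]
t 20.1 pos [ 0.475  -0.1532  0.1966] yaw -0.0818 tilt [-0.0015  0.0004] F [ 0.8  0.1 -0.5] op 1.0 q [ 0.23  0.59 -0.01  1.99  0.01  0.56  0.13]
turn -0.012 then dx,dy,dz mm [383.6 -33.4  -3.4]
```

View pics/side7c.png

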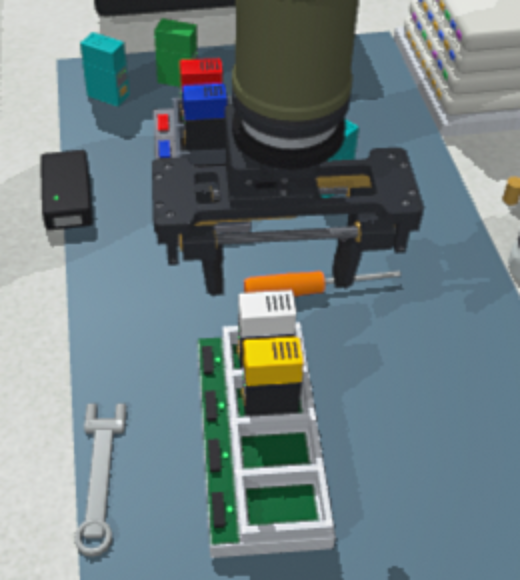

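Yellow is upright (top 0.1074) and white is unchanged. Blue next.

>>> send_rows([
  {"grip":1,"dx":0,"dy":0,"dz":0,"turn":-0.012},
  {"grip":1,"dx":22,"dy":-3,"dz":0,"turn":0},
  {"grip":1,"dx":36,"dy":-3,"dz":0,"turn":0},
  {"grip":1,"dx":38,"dy":-3,"dz":0,"turn":0},
  {"grip":1,"dx":38,"dy":-3,"dz":0,"turn":0},
  {"grip":1,"dx":38,"dy":-3,"dz":0,"turn":0},
  {"grip":1,"dx":38,"dy":-3,"dz":0,"turn":0},
  {"grip":1,"dx":38,"dy":-3,"dz":0,"turn":0},
  {"grip":1,"dx":38,"dy":-3,"dz":0,"turn":0},
  {"grip":1,"dx":38,"dy":-3,"dz":0,"turn":0},
  {"grip":1,"dx":36,"dy":-3,"dz":0,"turn":0},
  {"grip":1,"dx":23.5,"dy":-3,"dz":0,"turn":0},
  {"grip":1,"dx":0,"dy":0,"dz":0,"turn":0},
  {"grip":1,"dx":0,"dy":0,"dz":10,"turn":0},
  {"grip":1,"dx":0,"dy":0,"dz":25,"turn":0},
  {"grip":1,"dx":0,"dy":0,"dz":25,"turn":0},
  {"grip":1,"dx":0,"dy":0,"dz":0,"turn":0},
  {"grip":1,"dx":0,"dy":0,"dz":0,"turn":0},
  {"grip":1,"dx":0,"dy":0,"dz":0,"turn":0},
])

```text
clock: 22.0
tool_pos: [0.4703, 0.2308, 0.1379]
eef_rot: [0.732, 0.681, 0.0, 0.0]
contact_force: [-0.2, 0.4, -0.4]
opening: 1.0
```

```bash
python3 -c "
from go import *
plan([.4685,.2318],-0.07,.0535)"
```

```text
t 22.0 pos [0.4703 0.2308 0.1379] yaw -0.0713 tilt [0.0012 0.0002] F [-0.2  0.4 -0.4] op 1.0 q [-0.58  0.72  0.07  1.97 -0.1   0.46 -0.52]
turn -0.001 then dx,dy,dz mm [ 0.9 -1.8 84.4]
```

>>> send_rows([
  {"grip":1,"dx":0.6,"dy":-1.2,"dz":14,"turn":0},
  {"grip":1,"dx":0,"dy":0,"dz":25,"turn":0},
  {"grip":1,"dx":0,"dy":0,"dz":25,"turn":0},
  {"grip":1,"dx":0,"dy":0,"dz":20,"turn":0},
  {"grip":1,"dx":0,"dy":0,"dz":0,"turn":0},
  {"grip":1,"dx":0,"dy":0,"dz":0,"turn":0},
  {"grip":1,"dx":0,"dy":0,"dz":0,"turn":0},
])

```text
clock: 22.7
tool_pos: [0.4694, 0.2325, 0.0547]
eef_rot: [0.732, 0.682, 0.001, 0.0]
contact_force: [0.4, 0.2, -0.4]
opening: 0.998
```

```bash
python3 -c "
from go import *
plan([.4685,.2318],-0.07,.0535)"
```

```text
t 22.7 pos [0.4694 0.2325 0.0547] yaw -0.0703 tilt [0.0024 0.0012] F [ 0.4  0.2 -0.4] op 0.998 q [-0.57  0.87  0.04  2.01 -0.11  0.27 -0.51]
turn -0.0 then dx,dy,dz mm [-0.7 -0.9  1.2]
```

>>> send_rows([
  {"grip":0.4,"dx":0,"dy":0,"dz":0.5,"turn":0},
  {"grip":0.4,"dx":0,"dy":0,"dz":0,"turn":0},
  {"grip":0.4,"dx":0,"dy":0,"dz":0,"turn":0},
  {"grip":0.4,"dx":0,"dy":0,"dz":0,"turn":0},
  {"grip":0.4,"dx":0,"dy":0,"dz":0,"turn":0},
  {"grip":0.4,"dx":0,"dy":0,"dz":0,"turn":0},
  {"grip":0.4,"dx":0,"dy":0,"dz":0,"turn":0},
  {"grip":0.4,"dx":0,"dy":0,"dz":0,"turn":0},
])

```text
clock: 23.5
tool_pos: [0.4684, 0.2322, 0.0528]
eef_rot: [0.731, 0.682, 0.0, -0.0]
contact_force: [-0.9, 0.6, 2.9]
opening: 0.563
```

```bash
python3 -c "
from go import *
plan(slot(-.026),RA,.20)"
```

```text
t 23.5 pos [0.4684 0.2322 0.0528] yaw -0.07 tilt [0.     0.0001] F [-0.9  0.6  2.9] op 0.563 q [-0.57  0.87  0.04  2.01 -0.11  0.27 -0.51]
turn 0.012 then dx,dy,dz mm [-435.    38.5 -147.2]
```

>>> send_rows([
  {"grip":0.4,"dx":0,"dy":0,"dz":-10,"turn":0},
  {"grip":0.4,"dx":0,"dy":0,"dz":-22,"turn":0},
  {"grip":0.4,"dx":0,"dy":0,"dz":-30,"turn":0},
  {"grip":0.4,"dx":0,"dy":0,"dz":-30,"turn":0},
  {"grip":0.4,"dx":0,"dy":0,"dz":-30,"turn":0},
  {"grip":0.4,"dx":0,"dy":0,"dz":-25,"turn":0.012},
  {"grip":0.4,"dx":-20,"dy":2,"dz":0,"turn":0},
  {"grip":0.4,"dx":-30,"dy":3,"dz":0,"turn":0},
  {"grip":0.4,"dx":-38,"dy":3,"dz":0,"turn":0},
  {"grip":0.4,"dx":-38,"dy":3,"dz":0,"turn":0},
  {"grip":0.4,"dx":-38,"dy":3,"dz":0,"turn":0},
  {"grip":0.4,"dx":-38,"dy":3,"dz":0,"turn":0},
  {"grip":0.4,"dx":-38,"dy":3,"dz":0,"turn":0},
  {"grip":0.4,"dx":-38,"dy":3,"dz":0,"turn":0},
  {"grip":0.4,"dx":-38,"dy":3,"dz":0,"turn":0},
  {"grip":0.4,"dx":-38,"dy":3,"dz":0,"turn":0},
  {"grip":0.4,"dx":-38,"dy":3,"dz":0,"turn":0},
  {"grip":0.4,"dx":-28,"dy":3.5,"dz":0,"turn":0},
  {"grip":0.4,"dx":-15,"dy":3,"dz":0,"turn":0},
  {"grip":0.4,"dx":0,"dy":0,"dz":0,"turn":0},
])

```text
clock: 25.5
tool_pos: [0.4709, -0.2066, 0.1999]
eef_rot: [0.737, 0.676, -0.0, 0.001]
contact_force: [-0.5, 0.7, -2.8]
opening: 0.567
```

>>> send_rows([
  {"grip":0.4,"dx":0,"dy":0,"dz":0,"turn":0},
  {"grip":0.4,"dx":0,"dy":0,"dz":0,"turn":0},
  {"grip":0.4,"dx":0,"dy":0,"dz":0,"turn":0},
])

```text
clock: 25.8
tool_pos: [0.4713, -0.2026, 0.1997]
eef_rot: [0.734, 0.679, 0.0, -0.0]
contact_force: [0.2, 0.5, -2.5]
opening: 0.562
```

```bash
python3 -c "
from go import *
plan(slot(-.026),RA,.0628)
s=snapshot('side');save(s,'pics/s8.png')
i=cv2.imread('pics/s8.png')[100:350,170:350];cv2.imwrite('pics/s8c.png',cv2.resize(i,None,fx=2.4,fy=2.4))"
```

```text
t 25.8 pos [ 0.4713 -0.2026  0.1997] yaw -0.079 tilt [-0.0003  0.0011] F [ 0.2  0.5 -2.5] op 0.562 q [ 0.33  0.6  -0.02  1.95  0.02  0.59  0.22]
turn 0.003 then dx,dy,dz mm [ -1.9  -0.  136.9]
```

View pics/s8c.png

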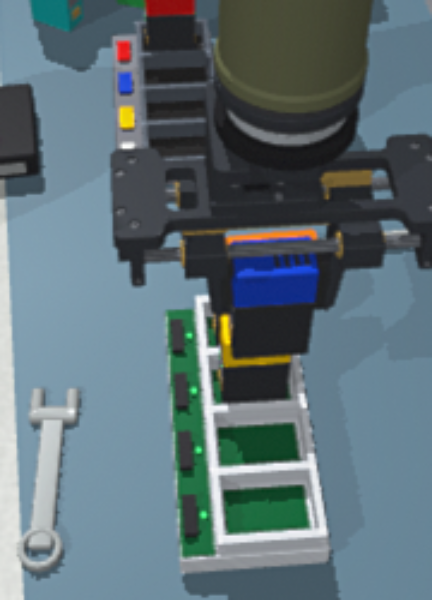

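Blue is upright, above the third pocket. Descending.

>>> send_rows([
  {"grip":0.4,"dx":-1,"dy":0,"dz":10,"turn":0},
  {"grip":0.4,"dx":0,"dy":0,"dz":20,"turn":0},
  {"grip":0.4,"dx":0,"dy":0,"dz":20,"turn":0},
  {"grip":0.4,"dx":0,"dy":0,"dz":20,"turn":0},
  {"grip":0.4,"dx":0,"dy":0,"dz":15,"turn":0},
  {"grip":0.4,"dx":0,"dy":0,"dz":15,"turn":0},
  {"grip":0.4,"dx":0,"dy":0,"dz":12,"turn":0},
  {"grip":0.4,"dx":0,"dy":0,"dz":10,"turn":0},
  {"grip":0.4,"dx":0,"dy":0,"dz":8,"turn":0},
  {"grip":0.4,"dx":0,"dy":0,"dz":0,"turn":0},
  {"grip":0.4,"dx":0,"dy":0,"dz":2,"turn":0},
  {"grip":0.4,"dx":0,"dy":0,"dz":2,"turn":0},
  {"grip":0.4,"dx":0,"dy":0,"dz":1,"turn":0},
  {"grip":0.4,"dx":0,"dy":0,"dz":0.5,"turn":0},
  {"grip":0.4,"dx":0,"dy":0,"dz":0,"turn":0},
  {"grip":0.4,"dx":0,"dy":0,"dz":0,"turn":0},
])

```text
clock: 27.45
tool_pos: [0.4711, -0.2056, 0.0643]
eef_rot: [0.735, 0.678, 0.0, 0.0]
contact_force: [0.4, -0.1, -1.6]
opening: 0.565
```

```bash
python3 -c "
from go import *
plan(slot(-.026),RA,.0628)"
```

```text
t 27.45 pos [ 0.4711 -0.2056  0.0643] yaw -0.082 tilt [ 0.0002 -0.    ] F [ 0.4 -0.1 -1.6] op 0.565 q [ 0.33  0.84 -0.01  2.03  0.03  0.27  0.21]
turn 0.0 then dx,dy,dz mm [ 1.  -0.   1.5]
```

>>> send_rows([
  {"grip":0.4,"dx":0.5,"dy":0,"dz":0.8,"turn":0},
  {"grip":0.4,"dx":0,"dy":0,"dz":0.6,"turn":0},
  {"grip":0.4,"dx":0,"dy":0,"dz":0,"turn":0},
  {"grip":0.4,"dx":0,"dy":0,"dz":0,"turn":0},
])

```text
clock: 27.85
tool_pos: [0.4712, -0.2049, 0.0628]
eef_rot: [0.735, 0.678, 0.0, -0.0]
contact_force: [0.2, 0.6, -2.1]
opening: 0.561
```

>>> send_rows([
  {"grip":0.4,"dx":0,"dy":0,"dz":0.4,"turn":0},
  {"grip":0.4,"dx":0,"dy":0,"dz":0.3,"turn":0},
  {"grip":0.4,"dx":0,"dy":0,"dz":0,"turn":0},
  {"grip":0.4,"dx":0,"dy":0,"dz":0,"turn":0},
])

```text
clock: 28.25
tool_pos: [0.4712, -0.205, 0.0628]
eef_rot: [0.735, 0.678, 0.0, 0.0]
contact_force: [-0.9, 2.0, 5.5]
opening: 0.563
```

Contact. Release and rise.

>>> send_rows([
  {"grip":0.65,"dx":0,"dy":0,"dz":0,"turn":0},
  {"grip":0.8,"dx":0,"dy":0,"dz":0,"turn":0},
  {"grip":1,"dx":0,"dy":0,"dz":0,"turn":0},
  {"grip":1,"dx":0,"dy":0,"dz":0,"turn":0},
  {"grip":1,"dx":0,"dy":0,"dz":0,"turn":0},
  {"grip":1,"dx":0,"dy":0,"dz":0,"turn":0},
  {"grip":1,"dx":0,"dy":0,"dz":-10,"turn":0},
  {"grip":1,"dx":0,"dy":0,"dz":-25,"turn":0},
  {"grip":1,"dx":0,"dy":0,"dz":-25,"turn":0},
  {"grip":1,"dx":0,"dy":0,"dz":-25,"turn":0},
  {"grip":1,"dx":0,"dy":0,"dz":-25,"turn":0},
  {"grip":1,"dx":0,"dy":0,"dz":-25,"turn":0},
  {"grip":1,"dx":0,"dy":0,"dz":0,"turn":0},
  {"grip":1,"dx":0,"dy":0,"dz":0,"turn":0},
])

```text
clock: 29.65
tool_pos: [0.4711, -0.2051, 0.1978]
eef_rot: [0.736, 0.678, 0.0, 0.001]
contact_force: [-0.5, -1.0, 0.1]
opening: 1.004
```

```bash
python3 chk.py 9; python3 -c "
from go import *
plan([.4711,.2823],-0.077,.20)"
```

```text
side
[471.3 280. ] [34.2 50.6] ang -0.14 z 0.0978 [205.  31.  31.]
[ 479.4 -105.9] [23.5 49.7] ang -0.095 z 0.1076 [237.5 238.5 238. ]
[ 475.2 -155.6] [31.8 49.8] ang -0.103 z 0.1075 [243. 215.  10.]
[ 470.9 -206.5] [31.6 50. ] ang -0.026 z 0.1077 [ 33.  75. 222.]
top
[471.4 283.6] [30.6 50.5] ang -0.114 z 0.0973 [218.   0.   0.]
[480.6 -99.4] [29.8 50. ] ang -0.087 z 0.1067 [234. 233. 234.]
[ 476.5 -151.9] [29.  51.1] ang -0.046 z 0.1065 [239. 196.   0.]
[ 472.2 -200.3] [22.6 48.9] ang -0.081 z 0.1062 [  5.   52.  200.5]
t 29.75 pos [ 0.4704 -0.2047  0.1965] yaw -0.0819 tilt [-0.0015  0.0006] F [-0.3  0.1 -1.2] op 1.0 q [ 0.33  0.61 -0.02  1.95  0.02  0.59  0.22]
turn -0.005 then dx,dy,dz mm [485.6 -36.8  -3.5]
```

View pics/side9c.png

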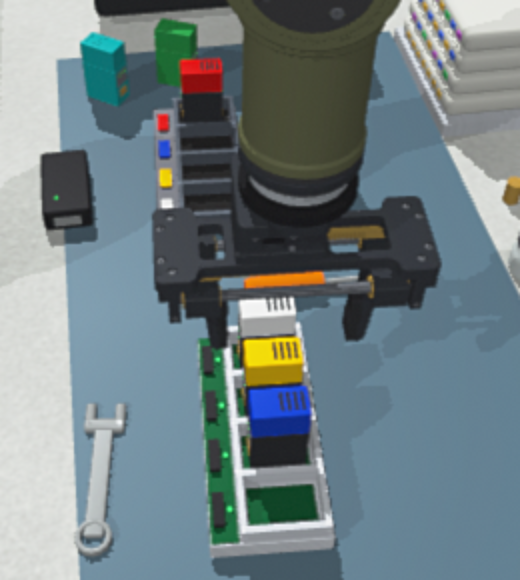

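Blue is upright (top 0.107). Red next.

>>> send_rows([
  {"grip":1,"dx":22,"dy":-2,"dz":0,"turn":0},
  {"grip":1,"dx":34,"dy":-3,"dz":0,"turn":0},
  {"grip":1,"dx":40,"dy":-3,"dz":0,"turn":0},
  {"grip":1,"dx":40,"dy":-3,"dz":0,"turn":0},
  {"grip":1,"dx":40,"dy":-3,"dz":0,"turn":0},
  {"grip":1,"dx":40,"dy":-3,"dz":0,"turn":0},
  {"grip":1,"dx":40,"dy":-3,"dz":0,"turn":0},
  {"grip":1,"dx":40,"dy":-3.5,"dz":0,"turn":0},
  {"grip":1,"dx":40,"dy":-3,"dz":0,"turn":0},
  {"grip":1,"dx":40,"dy":-3,"dz":0,"turn":0},
  {"grip":1,"dx":40,"dy":-3,"dz":0,"turn":0},
  {"grip":1,"dx":40,"dy":-3,"dz":0,"turn":0},
  {"grip":1,"dx":30,"dy":-3,"dz":0,"turn":0},
  {"grip":1,"dx":0,"dy":0,"dz":0,"turn":0},
  {"grip":1,"dx":0,"dy":0,"dz":20,"turn":0},
  {"grip":1,"dx":0,"dy":0,"dz":25,"turn":0},
  {"grip":1,"dx":0,"dy":0,"dz":15,"turn":0},
  {"grip":1,"dx":0,"dy":0,"dz":0,"turn":0},
  {"grip":1,"dx":0,"dy":0,"dz":0,"turn":0},
  {"grip":1,"dx":0,"dy":0,"dz":0,"turn":0},
])

```text
clock: 31.75
tool_pos: [0.473, 0.2822, 0.1377]
eef_rot: [0.736, 0.677, 0.0, 0.0]
contact_force: [-0.1, -0.6, 0.2]
opening: 0.998
```

```bash
python3 -c "
from go import *
plan([.4711,.2827],-0.083,.0535)"
```

```text
t 31.75 pos [0.473  0.2822 0.1377] yaw -0.0826 tilt [0.0009 0.0003] F [-0.1 -0.6  0.2] op 0.998 q [-0.67  0.74  0.08  1.89 -0.12  0.51 -0.59]
turn 0.0 then dx,dy,dz mm [ 0.3 -2.  84.2]
```

>>> send_rows([
  {"grip":1,"dx":0,"dy":-1.5,"dz":14,"turn":0},
  {"grip":1,"dx":0,"dy":0,"dz":25,"turn":0},
  {"grip":1,"dx":0,"dy":0,"dz":25,"turn":0},
  {"grip":1,"dx":0,"dy":0,"dz":20,"turn":0},
  {"grip":1,"dx":0,"dy":0,"dz":0,"turn":0},
  {"grip":1,"dx":0,"dy":0,"dz":0,"turn":0},
  {"grip":1,"dx":0,"dy":0,"dz":0,"turn":0},
])

```text
clock: 32.45
tool_pos: [0.472, 0.2831, 0.0545]
eef_rot: [0.736, 0.677, 0.001, 0.0]
contact_force: [-0.8, 0.6, 0.5]
opening: 1.003
```

```bash
python3 -c "
from go import *
plan([.4711,.2827],-0.083,.0535)"
```

```text
t 32.45 pos [0.472  0.2831 0.0545] yaw -0.0822 tilt [0.0022 0.0013] F [-0.8  0.6  0.5] op 1.003 q [-0.66  0.88  0.05  1.93 -0.13  0.33 -0.58]
turn 0.001 then dx,dy,dz mm [-0.4 -0.9  1. ]
```

>>> send_rows([
  {"grip":0.4,"dx":0,"dy":-0.5,"dz":0.5,"turn":0},
  {"grip":0.4,"dx":0,"dy":0,"dz":0,"turn":0},
  {"grip":0.4,"dx":0,"dy":0,"dz":0,"turn":0},
  {"grip":0.4,"dx":0,"dy":0,"dz":0,"turn":0},
  {"grip":0.4,"dx":0,"dy":0,"dz":0,"turn":0},
  {"grip":0.4,"dx":0,"dy":0,"dz":0,"turn":0},
  {"grip":0.4,"dx":0,"dy":0,"dz":0,"turn":0},
  {"grip":0.4,"dx":0,"dy":0,"dz":0,"turn":0},
])

```text
clock: 33.25
tool_pos: [0.4706, 0.2827, 0.0527]
eef_rot: [0.736, 0.678, 0.0, -0.0]
contact_force: [0.5, 0.4, 0.8]
opening: 0.564
```

```bash
python3 -c "
from go import *
plan(slot(-.078),RA,.20)"
```

```text
t 33.25 pos [0.4706 0.2827 0.0527] yaw -0.082 tilt [0.0002 0.0002] F [0.5 0.4 0.8] op 0.564 q [-0.66  0.88  0.05  1.93 -0.13  0.33 -0.58]
turn -0.0 then dx,dy,dz mm [-537.5   40.4 -147.3]
```

>>> send_rows([
  {"grip":0.4,"dx":0,"dy":0,"dz":-10,"turn":0},
  {"grip":0.4,"dx":0,"dy":0,"dz":-22,"turn":0},
  {"grip":0.4,"dx":0,"dy":0,"dz":-30,"turn":0},
  {"grip":0.4,"dx":0,"dy":0,"dz":-30,"turn":0},
  {"grip":0.4,"dx":0,"dy":0,"dz":-30,"turn":0},
  {"grip":0.4,"dx":0,"dy":0,"dz":-25,"turn":0},
  {"grip":0.4,"dx":-20,"dy":1.4,"dz":0,"turn":0},
  {"grip":0.4,"dx":-32,"dy":3,"dz":0,"turn":0},
  {"grip":0.4,"dx":-38,"dy":3,"dz":0,"turn":0},
  {"grip":0.4,"dx":-38,"dy":3,"dz":0,"turn":0},
  {"grip":0.4,"dx":-38,"dy":3,"dz":0,"turn":0},
  {"grip":0.4,"dx":-38,"dy":3,"dz":0,"turn":0},
  {"grip":0.4,"dx":-38,"dy":3,"dz":0,"turn":0},
  {"grip":0.4,"dx":-38,"dy":3,"dz":0,"turn":0},
  {"grip":0.4,"dx":-38,"dy":3,"dz":0,"turn":0},
  {"grip":0.4,"dx":-38,"dy":3,"dz":0,"turn":0},
  {"grip":0.4,"dx":-38,"dy":3,"dz":0,"turn":0},
  {"grip":0.4,"dx":-28,"dy":3,"dz":0,"turn":0},
  {"grip":0.4,"dx":-15,"dy":0,"dz":0,"turn":0},
  {"grip":0.4,"dx":0,"dy":0,"dz":0,"turn":0},
])

```text
clock: 35.25
tool_pos: [0.4682, -0.1586, 0.1999]
eef_rot: [0.737, 0.676, -0.001, 0.0]
contact_force: [-0.8, 0.9, -2.1]
opening: 0.569
```

>>> send_rows([
  {"grip":0.4,"dx":-25,"dy":2,"dz":0,"turn":0},
  {"grip":0.4,"dx":-35,"dy":2,"dz":0,"turn":0},
  {"grip":0.4,"dx":-28,"dy":2,"dz":0,"turn":0},
  {"grip":0.4,"dx":-13,"dy":0,"dz":0,"turn":0},
  {"grip":0.4,"dx":0,"dy":0,"dz":0,"turn":0},
  {"grip":0.4,"dx":0,"dy":0,"dz":0,"turn":0},
  {"grip":0.4,"dx":0,"dy":0,"dz":0,"turn":0},
])

```text
clock: 35.95
tool_pos: [0.4671, -0.2543, 0.1996]
eef_rot: [0.734, 0.679, 0.0, -0.001]
contact_force: [1.5, 0.0, -0.7]
opening: 0.563
```

```bash
python3 -c "
from go import *
plan(slot(-.078),RA,.0627)
s=snapshot('side');save(s,'pics/s10.png')
i=cv2.imread('pics/s10.png')[100:350,170:350];cv2.imwrite('pics/s10c.png',cv2.resize(i,None,fx=2.4,fy=2.4))"
```

```text
t 35.95 pos [ 0.4671 -0.2543  0.1996] yaw -0.0788 tilt [-0.0003  0.0017] F [ 1.5  0.  -0.7] op 0.563 q [ 0.43  0.62 -0.03  1.89  0.02  0.63  0.31]
turn 0.003 then dx,dy,dz mm [-2.000e+00 -1.000e-01  1.369e+02]
```

View pics/s10c.png

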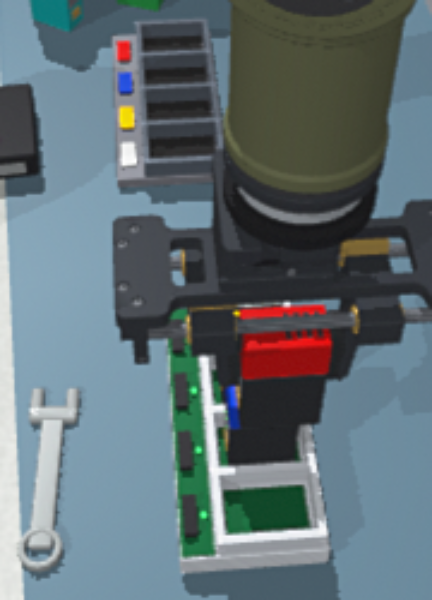

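Red is upright, above the last pocket. Descending.

>>> send_rows([
  {"grip":0.4,"dx":-0.5,"dy":0,"dz":10,"turn":0},
  {"grip":0.4,"dx":0,"dy":0,"dz":20,"turn":0},
  {"grip":0.4,"dx":0,"dy":0,"dz":20,"turn":0},
  {"grip":0.4,"dx":0,"dy":0,"dz":20,"turn":0},
  {"grip":0.4,"dx":0,"dy":0,"dz":15,"turn":0},
  {"grip":0.4,"dx":0,"dy":0,"dz":15,"turn":0},
  {"grip":0.4,"dx":0,"dy":0,"dz":12,"turn":0},
  {"grip":0.4,"dx":0,"dy":0,"dz":10,"turn":0},
  {"grip":0.4,"dx":0,"dy":0,"dz":8,"turn":0},
  {"grip":0.4,"dx":0,"dy":0,"dz":0,"turn":0},
  {"grip":0.4,"dx":0,"dy":0,"dz":2,"turn":0},
  {"grip":0.4,"dx":0,"dy":0,"dz":2,"turn":0},
  {"grip":0.4,"dx":0,"dy":0,"dz":1,"turn":0},
  {"grip":0.4,"dx":0,"dy":0,"dz":0.5,"turn":0},
  {"grip":0.4,"dx":0,"dy":0,"dz":0,"turn":0},
  {"grip":0.4,"dx":0,"dy":0,"dz":0,"turn":0},
])

```text
clock: 37.6
tool_pos: [0.4668, -0.2574, 0.0642]
eef_rot: [0.736, 0.678, 0.0, 0.0]
contact_force: [-0.3, -0.5, -2.2]
opening: 0.564
```

```bash
python3 -c "
from go import *
plan(slot(-.078),RA,.0627)"
```

```text
t 37.6 pos [ 0.4668 -0.2574  0.0642] yaw -0.082 tilt [ 0.0002 -0.    ] F [-0.3 -0.5 -2.2] op 0.564 q [ 0.43  0.85 -0.02  1.97  0.04  0.32  0.3 ]
turn -0.0 then dx,dy,dz mm [1.  0.  1.5]
```

>>> send_rows([
  {"grip":0.4,"dx":0.5,"dy":0,"dz":0.8,"turn":0},
  {"grip":0.4,"dx":0,"dy":0,"dz":0.6,"turn":0},
  {"grip":0.4,"dx":0,"dy":0,"dz":0,"turn":0},
  {"grip":0.4,"dx":0,"dy":0,"dz":0,"turn":0},
])

```text
clock: 38.0
tool_pos: [0.4668, -0.2567, 0.0627]
eef_rot: [0.735, 0.678, 0.0, -0.0]
contact_force: [1.4, -0.0, -0.6]
opening: 0.562
```

>>> send_rows([
  {"grip":0.4,"dx":0,"dy":0,"dz":0.4,"turn":0},
  {"grip":0.4,"dx":0,"dy":0,"dz":0.2,"turn":0},
  {"grip":0.4,"dx":0,"dy":0,"dz":0,"turn":0},
  {"grip":0.4,"dx":0,"dy":0,"dz":0,"turn":0},
])

```text
clock: 38.4
tool_pos: [0.4668, -0.2568, 0.0627]
eef_rot: [0.735, 0.678, 0.0, 0.0]
contact_force: [-0.2, 0.7, 6.0]
opening: 0.563
```

Contact. Release, rise and move clear toward the empty side, so both cameras see the rack.

>>> send_rows([
  {"grip":0.65,"dx":0,"dy":0,"dz":0,"turn":0},
  {"grip":0.8,"dx":0,"dy":0,"dz":0,"turn":0},
  {"grip":1,"dx":0,"dy":0,"dz":0,"turn":0},
  {"grip":1,"dx":0,"dy":0,"dz":0,"turn":0},
  {"grip":1,"dx":0,"dy":0,"dz":0,"turn":0},
  {"grip":1,"dx":0,"dy":0,"dz":0,"turn":0},
  {"grip":1,"dx":0,"dy":0,"dz":-10,"turn":0},
  {"grip":1,"dx":0,"dy":0,"dz":-25,"turn":0},
  {"grip":1,"dx":0,"dy":0,"dz":-25,"turn":0},
  {"grip":1,"dx":0,"dy":0,"dz":-25,"turn":0},
  {"grip":1,"dx":0,"dy":0,"dz":-25,"turn":0},
  {"grip":1,"dx":0,"dy":0,"dz":-25,"turn":0},
  {"grip":1,"dx":0,"dy":0,"dz":-20,"turn":0},
  {"grip":1,"dx":0,"dy":0,"dz":0,"turn":0},
])

```text
clock: 39.8
tool_pos: [0.4682, -0.2577, 0.2202]
eef_rot: [0.736, 0.677, 0.001, 0.003]
contact_force: [-0.3, -0.9, 0.2]
opening: 0.999
```

>>> send_rows([
  {"grip":1,"dx":22,"dy":-2,"dz":0,"turn":0},
  {"grip":1,"dx":34,"dy":-3,"dz":0,"turn":0},
  {"grip":1,"dx":38,"dy":-3,"dz":0,"turn":0},
  {"grip":1,"dx":38,"dy":-3,"dz":0,"turn":0},
  {"grip":1,"dx":38,"dy":-3,"dz":0,"turn":0},
  {"grip":1,"dx":38,"dy":-3,"dz":0,"turn":0},
  {"grip":1,"dx":38,"dy":-3,"dz":0,"turn":0},
  {"grip":1,"dx":38,"dy":-3,"dz":0,"turn":0},
  {"grip":1,"dx":38,"dy":-3,"dz":0,"turn":0},
  {"grip":1,"dx":38,"dy":-3,"dz":0,"turn":0},
  {"grip":1,"dx":38,"dy":-3,"dz":0,"turn":0},
  {"grip":1,"dx":38,"dy":-3,"dz":0,"turn":0},
  {"grip":1,"dx":38,"dy":-3,"dz":0,"turn":0},
  {"grip":1,"dx":20,"dy":0,"dz":0,"turn":0},
  {"grip":1,"dx":0,"dy":0,"dz":0,"turn":0},
  {"grip":1,"dx":0,"dy":0,"dz":0,"turn":0},
])

```text
clock: 41.4
tool_pos: [0.4687, 0.2377, 0.2165]
eef_rot: [0.735, 0.678, -0.001, 0.0]
contact_force: [-0.3, -0.8, -0.8]
opening: 1.001
```

```bash
python3 chk.py 11; python3 -c "
from go import *
for y in(.078,.026,-.026,-.078): print(np.round(slot(y)*1e3,1))
plan(slot(0),RA,.2)"
```

```text
side
[ 479.6 -101.6] [32.1 49.3] ang -0.089 z 0.1076 [157. 159. 159.]
[ 475.6 -154.4] [32.5 50. ] ang -0.082 z 0.1075 [162. 130.  10.]
[ 470.9 -206.4] [31.1 49.7] ang -0.072 z 0.1075 [ 16.  42. 134.]
[ 466.6 -257.5] [31.8 50.3] ang -0.089 z 0.1075 [140.  14.  14.]
top
[480.6 -99.5] [30.1 49.9] ang -0.093 z 0.1066 [173. 173. 174.]
[ 476.4 -151.8] [29.2 50.5] ang -0.039 z 0.1063 [178. 138.   0.]
[ 471.8 -203.5] [29.6 50.1] ang -0.062 z 0.1065 [  7.  38. 145.]
[ 467.2 -255.5] [30.5 48.6] ang -0.018 z 0.1066 [151.   1.   2.]
[ 479.7 -100.9]
[ 475.4 -152.7]
[ 471.2 -204.5]
[ 466.9 -256.3]
t 41.5 pos [0.4692 0.2365 0.2168] yaw -0.0844 tilt [-0.0009 -0.0017] F [-0.9 -0.8 -1. ] op 1.0 q [-0.6   0.59  0.08  1.9  -0.07  0.66 -0.57]
turn -0.002 then dx,dy,dz mm [-413.3   38.1   16.8]
```

View pics/side11c.png

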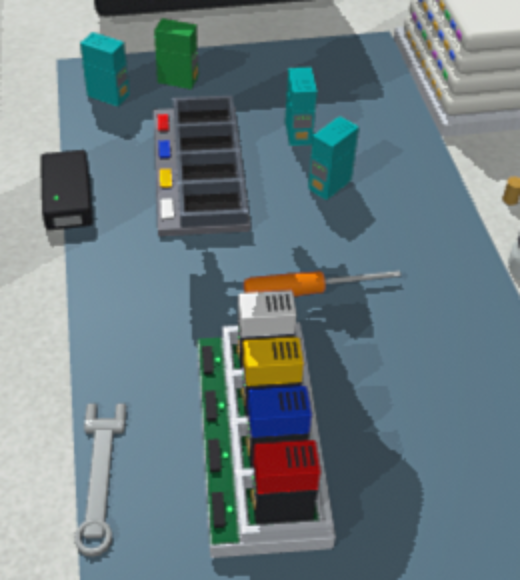

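View pics/top11c.png

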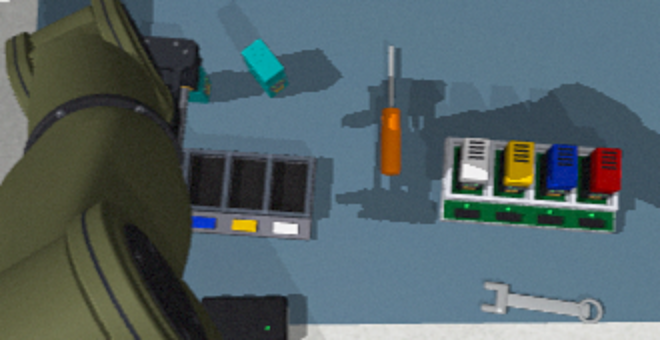

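Both views show the rack as white, yellow, blue, red from left to right. All four modules are upright with tops at about 107 mm (22 + 85), and within 2 mm of their pocket centres. The decoys have not moved, and the arm is clear.

```bash
python3 -c "
from plant import finish_job
print(finish_job())"
```

```text
the job is handed in; nothing more can be done
None
```

The four modules are in the test rack in reverse order: white, yellow, blue, red from left to right, against red, blue, yellow, white on the carrier. Each was lowered until the wrist force showed floor contact (4–6 N) and then released. The job was handed in at about 41.5 s of the 115 s allowed.

The last check, from both cameras, found:
- **Upright on the floor:** all module tops are at 106–108 mm, where a module standing on the pocket floor should be (107 mm).
- **Position:** all four are within about 2 mm of their pocket centres.
- **Surroundings:** the carrier is empty, the decoys are untouched, and the arm stands clear with the gripper open.

The two cameras disagreed by 2–3 mm in y, about what their calibration allows, and the top camera's heights read about 1 mm lower. Neither affected the result, since the pockets leave 8 mm on each side. Some of the trained networks' colour labels were wrong (for example, the white module also reported as red), so I identified modules by their colour in the images and by the tabs.

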